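# Close the humidifier with its click-stop cap

## Task

Put the orange cap back on the desk humidifier's filler neck, its tongue all the way down in the slot, without forcing it. Then screw it clockwise (seen from above) until its torque ratchet gives way with one click - a second click does no harm, but stop before a third - and let go, leaving the cap seated and the other things on the desk where they are.

Things in the scene. Friction and masses are not known exactly. Their poses are not given: they have to be found in the camera images.
- cap: Loose orange cap, 63 mm across, 44 high, under 0.15 kg, upright on the desk. Origin: centre of its lower rim, z up. Grip fin on top along its x: 46 mm long, 14 thick, z = 18 to 44 mm. Inside its skirt (28 mm radius inside) a tongue along the same x: 40 mm long, 8 thick, rounded lower edge at z = 3 mm. It sits on the collar with its inner top, z = 13 mm. A half turn changes nothing.
- slot (a point): Centre of the blue collar's upper face, x along its slot, z up, turning with the collar. The slot is 45 mm long, 11 wide, 11 deep: the tongue has 1.5 mm of play on each side, so the cap turns up to 0.15 rad before it drives the collar. Fully seated, the cap's origin is 13 mm below this point.
- humidifier: The white round desk humidifier, fixed to the desk by suction feet, 120 mm in diameter, shoulders 80 mm high, neck ring 88 mm, blue collar's top 104 mm. Origin: centre of its underside, z up.
- click_pin (a point): A hidden pin inside the humidifier that records clicks: its height above the humidifier's origin is 60.0 mm at the start and grows by 0.2 mm a click. Far too small a motion to see or to measure with the given poses.
- mug: Bystander: green and white mug, 78 mm across, 101 mm high. Origin: centre of its underside.
- mouse: Bystander: red computer mouse, 125 mm long. Origin: centre of its underside.
- remote: Bystander: black remote control, 172 mm long. Origin: centre of its underside.
- notebook: Bystander: tan notebook, 148 x 104 mm. Origin: centre of its underside.
- collar: The blue slotted collar, 50 mm across, 16 mm high, origin at its foot on its axis, x along the slot. It turns about z: clockwise from above screws it home against about 0.06 N m. Its stop cannot be told from any pose: it comes after 0.1 to 1.15 rad. Then torque climbs to about 0.33 N m, the ratchet slips one click and torque falls to nearly nothing, and so again each 0.08 rad.
Things that resemble listed ones, but are neither listed nor needed, are in the scene too. Several things have the shape of the cap; the one meant has the colours described above.

How it is judged (in metres and radians):
On the way, in this order (a step that is already met when the one before it is completed fails the run):
1. the cap sits fully down on the collar with its tongue in the slot, not yet clicked (z of cap in the frame of humidifier between 0.0885 and 0.093 m and horizontal distance between cap and slot below 0.004 m and angle between cap's own z axis and vertical below 0.08 rad and z of click_pin in the frame of humidifier below 0.06008 m), for 0.2 s.
2. the ratchet has clicked with the cap seated (z of cap in the frame of humidifier between 0.0885 and 0.093 m and horizontal distance between cap and slot below 0.004 m and angle between cap's own z axis and vertical below 0.08 rad and z of click_pin in the frame of humidifier above 0.06014 m), for 0.1 s.
At the end, for the whole second after the job is handed in: The cap sits on the collar (origin 88.5 to 93 mm above the humidifier's foot, within 4 mm of the slot's centre, upright within 0.08 rad), the ratchet has slipped one or two clicks (pin risen 0.14 to 0.54 mm), and the cap is released and at rest (all of step 2 and z of click_pin in the frame of humidifier below 0.06054 m and linear speed of cap below 0.01 m/s and contact force between the fingers and cap below 0.2 N); the robot touches nothing.
It fails at once if the ratchet is driven on to a third click (pin risen more than 0.54 mm) (z of click_pin in the frame of humidifier above 0.06054 m).
It fails at once if the cap is forced against the humidifier or its collar with more than 40 N (contact force between cap and humidifier above 40 N or contact force between cap and collar above 40 N).
It fails at once if a bystander (mug, mouse, remote, notebook) is moved more than 3 cm (distance of any of mug, mouse, remote, notebook from where it was at the start of the episode above 0.03 m).
It also fails if it takes over 64 s, if anything falls off the work surface, if the arm or the gripper's body presses on something with over 40 N, if the wrist force passes 120 N, or if a joint passes its speed limit or range.

## Robot

A 6-joint arm with a two-finger parallel gripper is mounted at the origin on a cart in front of the work surface, level with it; the furniture and walls round the work are solid. World frame = base frame: x ahead of the robot, y to its left, z up, the work surface at z = 0. Lengths are in mm, angles in degrees, forces in N, time in s.
With the tool pointing down it reaches from about 300 to 850 mm from the base axis. Payload 4.2 kg.
Tool frame: the origin (TCP) lies on the centre line of the jaws, within the pads' length; the fingertips stand 14 mm ahead of it and the grasp point (between the pads) lies 5 mm behind it (env.finger_overhang is the z of the fingertips in the tool frame, in mm); z points along the fingers, y is the line along which they close (so a half turn about z gives the same grasp; the last joint's range is limited). The gripper opens to 91 mm and grips with 3 to 60 N. Pads are 32 mm wide; open, the fingers measure 118 mm over their backs; the gripper's body (76 mm by 178 mm) begins 60 mm behind the grasp point.
Start: joints at [-65.489, 18.312, 89.639, -0, 72.044, -1.146], TCP at [248.97, -518.32, 227.976] pointing down, gripper open.
Joint ranges: [-177.97, 177.97], [-48.28, 115.42], [12.27, 149.76], [-77.06, 257.06], [2.81, 150.46], [-146.56, 146.56]. Speed limits (degrees/s): [147.25, 147.25, 180, 180, 180, 180].

## Interface

Orientations are given as [roll, pitch, yaw] about the fixed x, y, z axes, in that order (R = Rz(yaw) Ry(pitch) Rx(roll)).
In Python, from workcell import sensors, viewer, env gives the robot as it stands. The module is installed in compiled form; this text tells all that it offers.
- The arm moves only by the tool step_arm, never from a script. Its argument "plan" is one flat list of numbers, 6 for each row, row after row: the shift along the tool's x, y, z in cm, then the turn, a rotation vector about the tool's x, y, z in rad. In form: [x, y, z, wx, wy, wz, x, y, z, wx, wy, wz, ...]. A call has 1 to 5 rows; each row shifts and turns the commanded pose from where the row before left it, along the tool's axes as they then stand; what a row does not reach is not made up. A row lasts 1/12 s, in which the tool goes at most 41.7 mm and 7.16 degrees, less where a joint would pass 70% of its speed; a pose out of reach is approached as far as the arm can. A call is refused whole if a number of a shift passes 4.17 or a number of a turn 0.125, either way. A call with a gripper value outside its range is refused whole. "hand" is the finger opening in cm, from 0 to 9.12, set as the call begins (left out, the last holds). The fingers move at their own pace and stop on an object; "newtons" is the grip in N (left out, the last holds). Time passes only in rows, so rows that do not move let the fingers close. It gives the time, the measured TCP pose, the force, the opening and the grip force at its end, in the units of the state.
- sensors.state(): the state, without advancing time (a new reading comes with each control period).
- viewer.grab_frame(name): name is "scene" or "top" or "wrist"; returns a dict with "img" (384x512x3 uint8, red, green, blue), "fx", "fy", "cx", "cy" (pixels), "position" and "attitude" of the camera in the world. Camera axes: x right, y down, z forward; pixel columns grow to the right and rows downward; lengths in mm; the calibration is good to about 2 mm. A picture is of the moment at which its call begins. There is no depth.
- env.job_done(): hands the job in; it is judged then, once.
Trained networks look in a picture, given as the dict that the camera call returned (one of the last four; its "shot" number tells which), for a name from the list of things; names that differ only in an ending like _2 or _b are one class to them, and where a whole thing is asked for, a point or a joint stands for the part that bears it (a point fixed in the world has none). Each returns a list of dicts, best first, with "score" (0 to 1); they miss things now and then, are a little off and sometimes report something else, mostly with a low value. They report only what shows in the picture. A call takes as long as a camera call. They do not tell look-alikes from the thing itself.
- viewer.boxes_of(name, picture): "location" ([column, row] in pixels, amid what is visible of it).
- viewer.pinpoint(name, picture): "location" ([column, row] in pixels: a listed point, or the origin of a listed thing).
The state is a dict: "time_s": time; "qpos": joint angles; "qvel": joint speeds; "effort": joint torques, N m; "ee_pos": TCP position; "ee_rot": TCP orientation; "force": force on the tool from outside, world axes, zero at the start; "torque": the same for the moment, N m; "gripper_width": finger opening in mm; "gripper_force": force on a finger pad.
Only numpy, scipy, OpenCV 4.12 (cv2) and the standard library are available. Lean on these libraries where they do the work, as an engineer would, in place of code of your own. Each camera call takes 0.05 s, during which the arm holds its last target. There are 200 camera calls.

## Working session

There is one attempt and no reset: what is moved stays moved. The work goes in short steps, Python scripts to look and compute and a tool call to move; the robot and the scene stay as the last step left them, time stands still between calls to the robot, and variables do not carry over. Pictures are saved under pics/ and viewed, at most 10 in all, crops included, and the job is handed in when it is done.

Besides the shell and the picture viewer there is one more tool, called after "Emit:" as name(argument=value, ...) on one line, values as JSON. step_arm: Moves the arm, as the interface text tells. Its arguments: {"type":"object","properties":{"plan":{"type":"array","items":{"type":"number"}},"hand":{"type":"number"},"newtons":{"type":"number"}},"required":["plan"]}

```bash
mkdir -p pics; cat > h.py <<'E'
import numpy as np, cv2
from scipy.spatial.transform import Rotation as R
from workcell import sensors, viewer, env
def grab(n,save=None):
    p=viewer.grab_frame(n)
    if save: cv2.imwrite(f'pics/{save}.png',p['img'][:,:,::-1])
    return p
def rot(a):
    a=np.array(a,float)
    return a if a.shape==(3,3) else R.from_euler('xyz',a,degrees=True).as_matrix()
def topl(p,px,z):
    d=rot(p['attitude'])@[(px[0]-p['cx'])/p['fx'],(px[1]-p['cy'])/p['fy'],1]
    c=np.array(p['position'],float); return c+d*(z-c[2])/d[2]
def proj(p,w):
    v=rot(p['attitude']).T@(np.array(w,float)-p['position'])
    return [p['fx']*v[0]/v[2]+p['cx'],p['fy']*v[1]/v[2]+p['cy']]
E
python3 - <<'E'
from h import *
np.set_printoptions(precision=1,suppress=True)
ims=[]
for n in ('scene','top'):
    p=grab(n); ims.append(p['img'][:,:,::-1])
    print(n,p['position'],p['attitude'],p['fx'])
    for t,z in (('cap',0),('slot',104),('humidifier',0),('mug',0),('mouse',0),('remote',0),('notebook',0)):
        for d in viewer.pinpoint(t,p)[:4]: print(t,np.array(d['location']),round(d['score'],2),topl(p,d['location'],z))
cv2.imwrite('pics/a.png',cv2.resize(np.vstack(ims),(800,1200))[:600]);
for i,n in enumerate('ab'): cv2.imwrite(f'pics/{n}.png',cv2.resize(ims[i],(800,600)))
print(sensors.state())
E
```

```text
scene [-63.6 796.4 679.2] [-118.7   -1.5 -140.9] 404.5396461564863
cap [317.3 219.8] 0.8 [ 441.7 -148.4    0. ]
cap [277.8 216.5] 0.79 [544.9 -82.5   0. ]
cap [295.1 206.3] 0.56 [ 539.3 -169.6    0. ]
slot [196.2 222. ] 0.7 [593.4 211.9 104. ]
humidifier [197.7 253.8] 0.74 [596.1 210.4   0. ]
mug [334.8 176.7] 0.91 [ 549.2 -446.8    0. ]
mouse [326.  198.5] 0.62 [ 489.6 -281.7    0. ]
remote [128.9 250.2] 0.86 [747.1 321.1   0. ]
notebook [181.9 310.5] 0.78 [473.5 375.4   0. ]
top [ 402.3  -12.9 1159.6] [-170.2   -0.2  -88.3] 354.4763592871798
cap [264.  209.9] 0.88 [545.7 -62.6   0. ]
cap [289.6 240.8] 0.75 [ 447.3 -147.9    0. ]
cap [297.8 213. ] 0.54 [ 538.7 -174.     0. ]
slot [176.8 187. ] 0.48 [594.8 207.3 104. ]
humidifier [186.6 191.9] 0.72 [598.2 195.5   0. ]
mug [375.1 213.3] 0.8 [ 545.2 -428.3    0. ]
mouse [334.9 231.7] 0.74 [ 481.  -295.3    0. ]
remote [153.1 146.2] 0.91 [752.  318.3   0. ]
notebook [130.5 225.7] 0.6 [481.  371.7   0. ]
{'time_s': 0.8, 'qpos': array([-65.5,  18.3,  89.6,  -0. ,  72. ,  -1.1]), 'qvel': array([-0. , -0.1, -0. ,  0.1, -0.1, -0.1]), 'effort': array([  0. , -41.2, -23.2,   0.1,   0. ,   0. ]), 'ee_pos': array([ 249. , -518.3,  228. ]), 'ee_rot': array([180. ,   0. ,  25.7]), 'force': array([ 0. ,  0.8, -0.5]), 'torque': array([-0., -0., -0.]), 'gripper_force': 0.0, 'gripper_width': 91.30648260006046}
```

View pics/b.png

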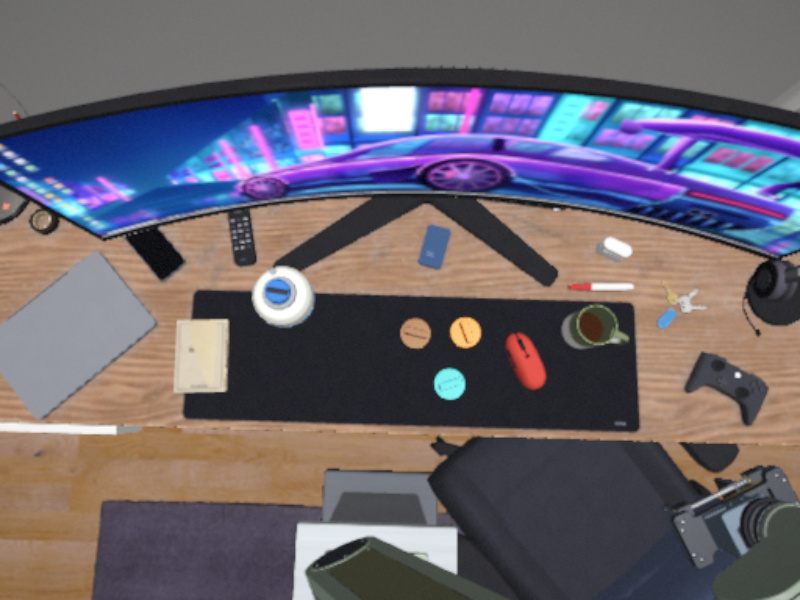

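View pics/a.png

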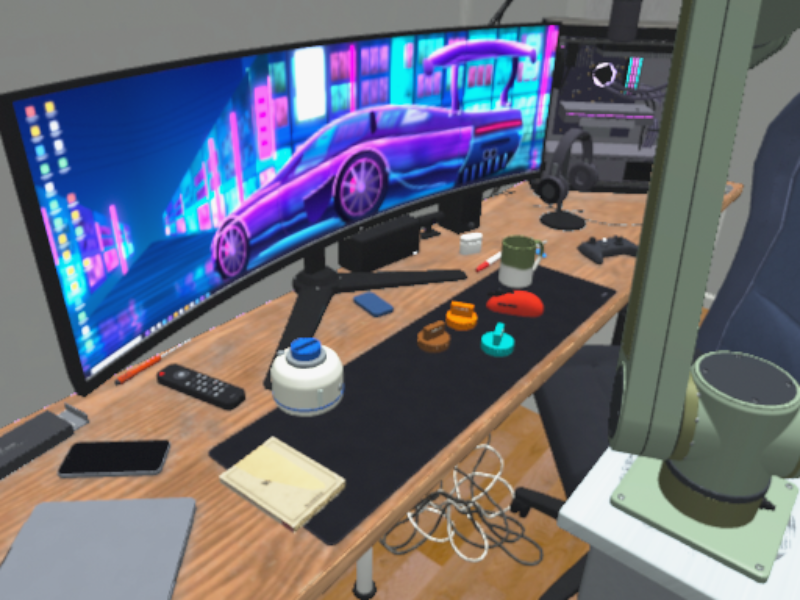

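The orange cap is in the top view at full-image pixel (298,213), about (539,-172) mm. The brown and teal ones are look-alikes. The humidifier's slot is at about (594,209). The mouse and mug lie to the right of the cap.

Emit:
step_arm(plan=[3.43,-1.56,0,0,0,0,3.43,-1.56,0,0,0,0,3.43,-1.56,0,0,0,0,3.43,-1.56,0,0,0,0,3.43,-1.56,0,0,0,0])

```text
time_s: 1.22
ee_pos: [370.6, -372.4, 228.1]
ee_rot: [180.0, -0.0, 25.6]
force: [1.2, -0.5, -0.6]
gripper_width: 91.4
gripper_force: 0.0
```

Emit:
step_arm(plan=[3.43,-1.56,0,0,0,0,3.43,-1.56,0,0,0,0,3.43,-1.56,0,0,0,0,3.43,-1.56,0,0,0,0,3.43,-1.56,0,0,0,0])

```text
time_s: 1.63
ee_pos: [491.6, -227.6, 228.2]
ee_rot: [180.0, -0.0, 25.7]
force: [1.3, -0.6, -0.4]
gripper_width: 91.4
gripper_force: 0.0
```

Emit:
step_arm(plan=[2.5,-1.56,0,0,0,0,2.5,-1.56,0,0,0,0,0,0,0,0,0,0], hand=5)

```text
time_s: 1.88
ee_pos: [524.7, -175.4, 227.9]
ee_rot: [-179.9, -0.1, 25.9]
force: [-0.1, 0.4, 0.4]
gripper_width: 74.2
gripper_force: 0.0
```

```bash
cat >> h.py <<'E'
def fin(p,c0,lo,hi,ztop,half=45,hs=True):
    """rect of HSV-colour region around predicted point -> pixel mask"""
E
python3 - <<'E'
from h import *
np.set_printoptions(precision=1,suppress=True)
p=grab('wrist'); s=sensors.state(); print(s['ee_pos'],s['ee_rot'],s['time_s'],p['position'],p['attitude'],p['fx'])
for d in viewer.pinpoint('cap',p)[:4]: print(d,topl(p,d['location'],0))
cv2.imwrite('pics/c.png',cv2.resize(p['img'][:,:,::-1],(800,600)))
E
```

```text
[ 523.3 -177.4  227.8] [-180.    -0.    25.9] 1.9333 [ 598.9 -139.2  384.7] [163.1   0.1 -64.1] 307.72454951369286
{'location': [260.4, 160.9], 'score': 0.98} [ 537.2 -171.1    0. ]
{'location': [183.0, 127.8], 'score': 0.94} [532.5 -68.    0. ]
{'location': [205.9, 218.5], 'score': 0.68} [ 435.6 -139.7    0. ]
```

View pics/c.png

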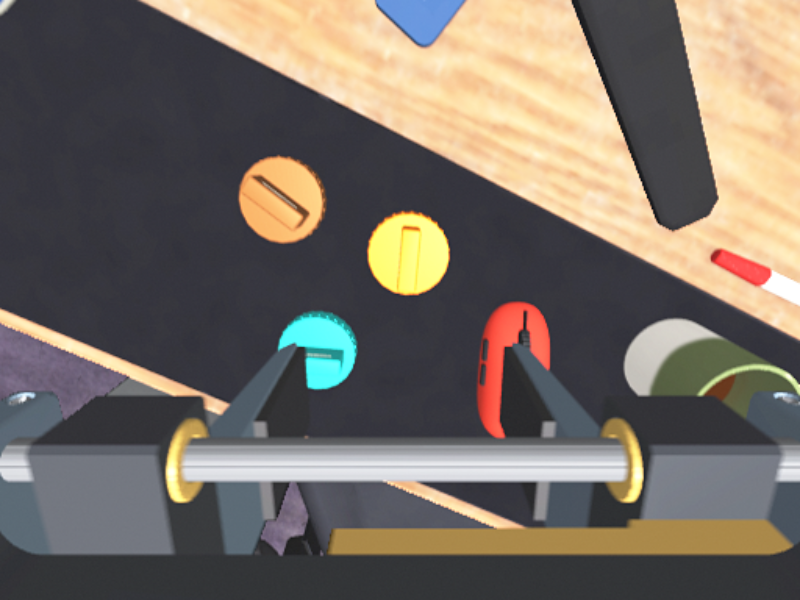

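The orange cap is in the middle at (408,253), with its fin almost vertical in the picture, so nearly along tool x. Brown is at (283,200), teal at (318,350) and the mouse at (515,365). I'll compute the fin axis and zoom in.

```bash
python3 - <<'E'
from h import *
np.set_printoptions(precision=1,suppress=True)
p=grab('wrist'); 
a=topl(p,(263,146),44);b=topl(p,(261,187),44);d=a-b;print(a,b,np.degrees(np.arctan2(d[1],d[0])),np.hypot(*d[:2]))
im=p['img'].copy(); c=np.array(p['position'])
S=8;x0,y0=225,125
cr=cv2.resize(im[y0:y0+72,x0:x0+72,::-1],None,fx=S,fy=S,interpolation=cv2.INTER_CUBIC)
def draw(cx,cy,yaw,col):
    u=np.array([np.cos(yaw),np.sin(yaw)]);v=np.array([-u[1],u[0]])
    for z in (44,18):
        q=[proj(p,[*(np.array([cx,cy])+u*i*23+v*j*7),z]) for i,j in((1,1),(1,-1),(-1,-1),(-1,1))]
        q=((np.array(q)-[x0,y0]+.5)*S).astype(int); cv2.polylines(cr,[q],True,col,1)
draw(537.2,-171.1,np.radians(28),(255,0,0))
cv2.imwrite('pics/d.png',cr)
E
```

```text
[ 557.9 -166.6   44. ] [ 514.9 -185.    44. ] 23.23669511464732 46.81195276367637
```

View pics/d.png

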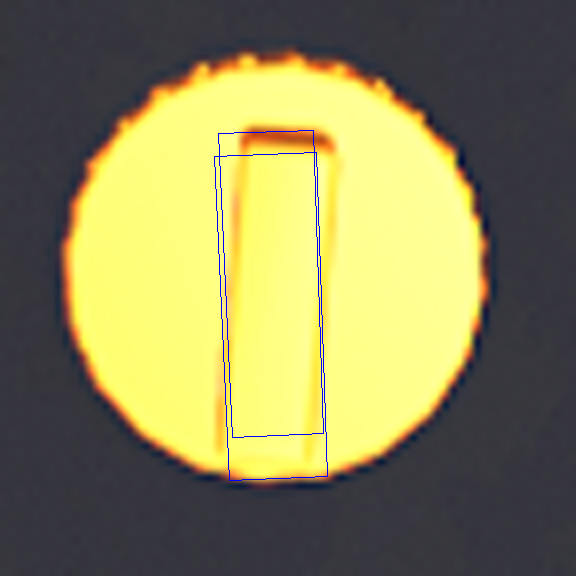

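Emit:
step_arm(plan=[1.5,0.13,0,0,0,0,0,0,2,0,0,0.094,0,0,4,0,0,0,0,0,4,0,0,0,0,0,0,0,0,0], hand=5)

```text
time_s: 2.45
ee_pos: [530.4, -173.7, 121.2]
ee_rot: [-179.5, 0.7, 20.2]
force: [-0.8, 0.7, -1.4]
gripper_width: 49.8
gripper_force: 0.0
```

```bash
python3 - <<'E'
from h import *
np.set_printoptions(precision=1,suppress=True)
p=grab('wrist','e'); s=sensors.state(); print(s['ee_pos'],s['ee_rot'],s['gripper_width'])
cv2.imwrite('pics/e.png',cv2.resize(p['img'][130:380,130:400,::-1],None,fx=2.2,fy=2.2))
E
```

```text
[ 532.8 -174.4  124.8] [-179.7    0.4   20.2] 49.72188008668176
```

View pics/e.png

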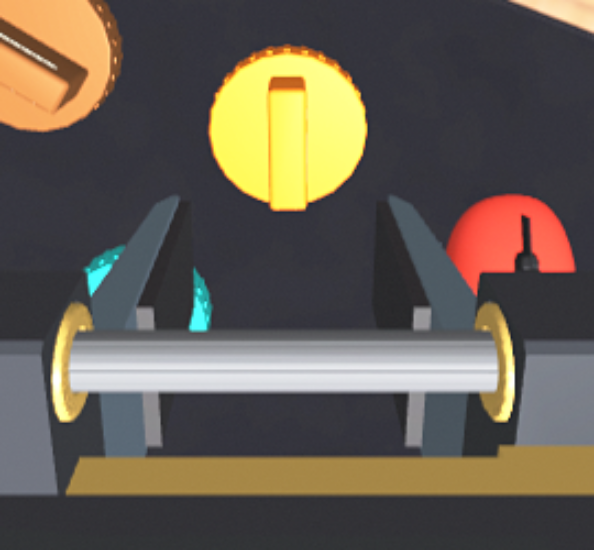

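The fin is vertical at (288,140) in the crop, midway between the pads at about (283), so yaw and lateral position are right. Descending.

Emit:
step_arm(plan=[0,0,3,0,0,0,0,0,2,0,0,0,0,0,2,0,0,0,0,0,0,0,0,0,0,0,0,0,0,0])

```text
time_s: 2.92
ee_pos: [537.1, -175.1, 59.7]
ee_rot: [179.9, -0.1, 20.2]
force: [0.1, -0.5, 0.8]
gripper_width: 49.9
gripper_force: 0.0
```

Emit:
step_arm(plan=[0,0,0,0,0,0,0,0,0,0,0,0])

```text
time_s: 3.08
ee_pos: [537.8, -174.9, 60.4]
ee_rot: [179.8, -0.2, 20.3]
force: [-0.2, 0.1, 0.3]
gripper_width: 49.9
gripper_force: 0.0
```

Emit:
step_arm(plan=[0,0,1.6,0,0,0,0,0,0.9,0,0,0,0,0,0,0,0,0,0,0,0,0,0,0])

```text
time_s: 3.42
ee_pos: [536.3, -174.1, 33.3]
ee_rot: [180.0, 0.0, 20.3]
force: [-0.3, 0.2, 0.2]
gripper_width: 50.2
gripper_force: 0.0
```

Emit:
step_arm(plan=[0,0,0,0,0,0,0,0,0,0,0,0,0,0,0,0,0,0,0,0,0,0,0,0,0,0,0,0,0,0], hand=0.5, newtons=35)

```text
time_s: 3.83
ee_pos: [536.3, -174.1, 33.1]
ee_rot: [180.0, -0.0, 20.3]
force: [0.5, -1.0, 0.2]
gripper_width: 19.8
gripper_force: 0.0
```

Emit:
step_arm(plan=[0,0,0,0,0,0,0,0,0,0,0,0,0,0,0,0,0,0])

```text
time_s: 4.08
ee_pos: [536.2, -174.0, 33.1]
ee_rot: [-180.0, 0.0, 20.3]
force: [0.3, 0.7, 2.1]
gripper_width: 13.9
gripper_force: 35.0
```

Emit:
step_arm(plan=[0,0,-2,0,0,0,0,0,-4,0,0,0,0,0,-4,0,0,0,0,0,-4,0,0,0,0,0,-2,0,0,0])

```text
time_s: 4.5
ee_pos: [538.0, -174.8, 197.9]
ee_rot: [179.7, -0.3, 20.3]
force: [-0.6, -0.2, 0.3]
gripper_width: 13.8
gripper_force: 35.0
```

Emit:
step_arm(plan=[1.07,-3.4,0,0,0,0,1.07,-3.4,0,0,0,0,1.07,-3.4,0,0,0,0,1.07,-3.4,0,0,0,0,1.07,-3.4,0,0,0,0])

```text
time_s: 4.92
ee_pos: [527.0, 5.3, 192.8]
ee_rot: [180.0, 0.0, 20.2]
force: [-0.7, -0.0, -1.9]
gripper_width: 13.9
gripper_force: 35.0
```

Emit:
step_arm(plan=[1.07,-3.4,0,0,0,0,1.07,-3.4,0,0,0,0,1.07,-3.4,0,0,0,0,1.07,-3.4,0,0,0,0,1.07,-3.4,0,0,0,0])

```text
time_s: 5.33
ee_pos: [518.3, 183.5, 192.7]
ee_rot: [180.0, 0.0, 20.3]
force: [1.3, 0.8, -1.0]
gripper_width: 14.0
gripper_force: 35.0
```

Emit:
step_arm(plan=[0,0,0,0,0,0,0,0,0,0,0,0,0,0,0,0,0,0,0,0,0,0,0,0])

```text
time_s: 5.67
ee_pos: [518.8, 180.8, 192.7]
ee_rot: [180.0, 0.0, 20.2]
force: [0.2, -0.3, -1.2]
gripper_width: 13.7
gripper_force: 35.0
```

```bash
python3 - <<'E'
from h import *
np.set_printoptions(precision=1,suppress=True)
p=grab('wrist'); s=sensors.state(); print(s['ee_pos'],s['ee_rot'],s['gripper_width'],s['force'],p['position'],p['attitude'])
for n,z in (('slot',104),('humidifier',0),('collar',88)):
  for d in viewer.pinpoint(n,p)[:3]: print(n,d,topl(p,d['location'],z))
for d in viewer.pinpoint('cap',p)[:3]: print(d,topl(p,d['location'],s['ee_pos'][2]-33))
cv2.imwrite('pics/f.png',cv2.resize(p['img'][:,:,::-1],(800,600),interpolation=cv2.INTER_CUBIC))
np.save('pf.npy',p,allow_pickle=True)
E
```

```text
[518.8 180.7 192.8] [180.    0.   20.2] 13.87184172771962 [-0.4  0.4 -1.3] [596.6 209.8 349.2] [162.9   0.  -69.8]
slot {'location': [262.9, 103.5], 'score': 0.58} [596.9 206.3 104. ]
collar {'location': [261.1, 102.5], 'score': 0.84} [597.2 207.8  88. ]
{'location': [450.5, 235.0], 'score': 0.97} [561.3  59.9 159.8]
{'location': [257.2, 226.5], 'score': 0.93} [522.4 183.4 159.8]
{'location': [459.3, 314.9], 'score': 0.56} [508.   21.  159.8]
```

View pics/f.png

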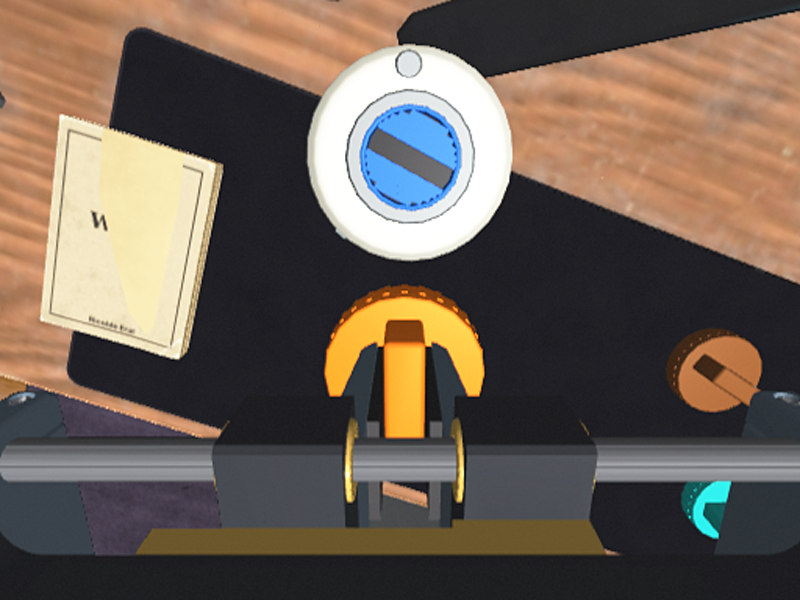

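The blue collar is at (411,158), with its dark slot running from (370,138) to (452,182). The orange cap is held below it, with its fin at x≈404 and its far end at row ≈341 for the top edge.

```bash
python3 - <<'E'
from h import *
np.set_printoptions(precision=2,suppress=True)
p=np.load('pf.npy',allow_pickle=True).item(); im=p['img'].astype(int)
W,H=512,384
sub=im.copy(); hsv=cv2.cvtColor(p['img'],cv2.COLOR_RGB2HSV)
roi=np.zeros((H,W),np.uint8); cv2.circle(roi,(263,101),36,255,-1)
blue=((hsv[...,0]>95)&(hsv[...,0]<125)&(hsv[...,1]>110)&(roi>0)).astype(np.uint8)
n=np.argwhere(blue)[:,::-1]; hull=cv2.convexHull(n.astype(np.int32))
pts=np.array([topl(p,q[0],104)[:2] for q in hull]); c,r=cv2.minEnclosingCircle(pts.astype(np.float32)); print('collar hull',c,r)
m=np.zeros((H,W),np.uint8); cv2.fillConvexPoly(m,hull,1); m=cv2.erode(m,np.ones((3,3)))
dark=((im.max(2)<130)&(m>0)).astype(np.uint8)
k,l,st,_=cv2.connectedComponentsWithStats(dark); i=1+st[1:,4].argmax(); print(st[i])
q=np.array([topl(p,x,104)[:2] for x in np.argwhere(l==i)[:,::-1]],np.float32)
print('slot rect',cv2.minAreaRect(q)); vx,vy,_,_=cv2.fitLine(q,cv2.DIST_L2,0,.01,.01).ravel(); print('slot yaw',np.degrees(np.arctan2(vy,vx)),q.mean(0))
# cap in hand
s=sensors.state(); t=s['ee_pos']; y=np.radians(s['ee_rot'][2]); u=np.array([np.cos(y),np.sin(y)]);v=np.array([u[1],-u[0]])
zc=t[2]-33.1
def tool(px,z): w=topl(p,np.array(px),z)[:2]-t[:2]; return np.array([w@u,w@v])
print('fin far top edge',tool((404.5/1.5625,341/1.5625),zc+44),'expect x=23')
print('fin far low edge',tool((404.5/1.5625,321/1.5625),zc+18))
og=((hsv[...,0]<28)&(hsv[...,1]>150)&(hsv[...,2]>60)).astype(np.uint8); og[:175]=0; og[260:]=0; og[:,:190]=0; og[:,330:]=0
k,l,st,_=cv2.connectedComponentsWithStats(og); i=1+st[1:,4].argmax(); print(st[i])
e=[]
for cc in range(st[i][0],st[i][0]+st[i][2]):
    rr=np.where(l[:,cc]==i)[0]; 
    if len(rr): e.append(tool((cc,rr[0]),zc))
e=np.array(e); 
from scipy.optimize import least_squares
f=least_squares(lambda a:np.hypot(e[:,0]-a[0],e[:,1]-a[1])-31.5,[0,0],loss='soft_l1'); print('cap low rim fit',f.x,np.abs(f.fun).mean())
E
```

```text
collar hull (598.3244018554688, 207.24049377441406) 24.71875
[235  82  56  39 797]
slot rect ((598.256103515625, 207.19271850585938), (44.23716735839844, 10.232258796691895), 82.44084167480469)
slot yaw 82.459785 [598.33 207.58]
fin far top edge [26.8  -0.02] expect x=23
fin far low edge [24.83  0.01]
[ 207  182  103   78 4984]
cap low rim fit [ 2.76 -0.26] 0.37977480565298827
```

```bash
python3 - <<'E'
from h import *
np.set_printoptions(precision=1,suppress=True)
a=grab('scene','g1');b=grab('top','g2')
def ray(p,px): d=topl(p,px,0)-p['position'];return np.array(p['position'],float),d/np.linalg.norm(d)
def tri(u,v):
    o1,d1=ray(a,u);o2,d2=ray(b,v); s=np.linalg.lstsq(np.c_[d1,-d2],o2-o1,rcond=None)[0]; print(o1+s[0]*d1,o2+s[1]*d2)
tri((54.4,250.9),(68.5,151.7))
for z in (100,150,200,250): print(z,topl(b,(179,141),z))
print(sensors.state()['qpos'])
E
```

```text
[685.5 527.1 147.4] [683.6 525.1 145.9]
100 [741.  210.6 100. ]
150 [725.1 200.  150. ]
200 [709.1 189.5 200. ]
250 [693.1 178.9 250. ]
[18.1 17.5 96.2 -0.  66.4 87.9]
```

Emit:
step_arm(plan=[1.67,2.23,0,0,0,0,1.67,2.23,0,0,0,0,1.67,2.23,0,0,0,0,0,0,0,0,0,-0.1208,0,0,0,0,0,-0.1208])

```text
time_s: 6.43
ee_pos: [590.3, 135.3, 192.5]
ee_rot: [180.0, 0.0, 34.3]
force: [0.7, 0.8, -0.8]
gripper_width: 13.5
gripper_force: 35.0
```

Emit:
step_arm(plan=[0,0,0,0,0,-0.1208,0,0,0,0,0,-0.1208,0,0,0,0,0,-0.1208,0,0,0,0,0,-0.1208,0,0,0,0,0,-0.1208])

```text
time_s: 6.85
ee_pos: [589.0, 136.3, 192.9]
ee_rot: [-180.0, 0.0, 69.0]
force: [0.2, -0.8, -1.5]
gripper_width: 13.9
gripper_force: 35.0
```

Emit:
step_arm(plan=[0,0,0,0,0,-0.1208,0,0,0,0,0,-0.1208,0,0,0,0,0,0,0,0,0,0,0,0,0,0,0,0,0,0])

```text
time_s: 7.27
ee_pos: [589.0, 136.4, 193.0]
ee_rot: [180.0, 0.0, 82.4]
force: [0.0, -0.1, -1.4]
gripper_width: 14.0
gripper_force: 35.0
```

```bash
python3 - <<'E'
from h import *
np.set_printoptions(precision=2,suppress=True)
p=grab('wrist'); s=sensors.state(); print(s['ee_pos'],s['ee_rot'],p['position'])
for d in viewer.pinpoint('slot',p)[:2]: print(d,topl(p,d['location'],104))
cv2.imwrite('pics/h.png',cv2.resize(p['img'][:,:,::-1],(800,600),interpolation=cv2.INTER_CUBIC))
np.save('pf.npy',p,allow_pickle=True)
E
```

```text
[589.02 136.41 192.94] [180.     0.01  82.44] [599.59 219.07 349.5 ]
{'location': [260.9, 121.8], 'score': 0.89} [599.52 204.89 104.  ]
```

View pics/h.png

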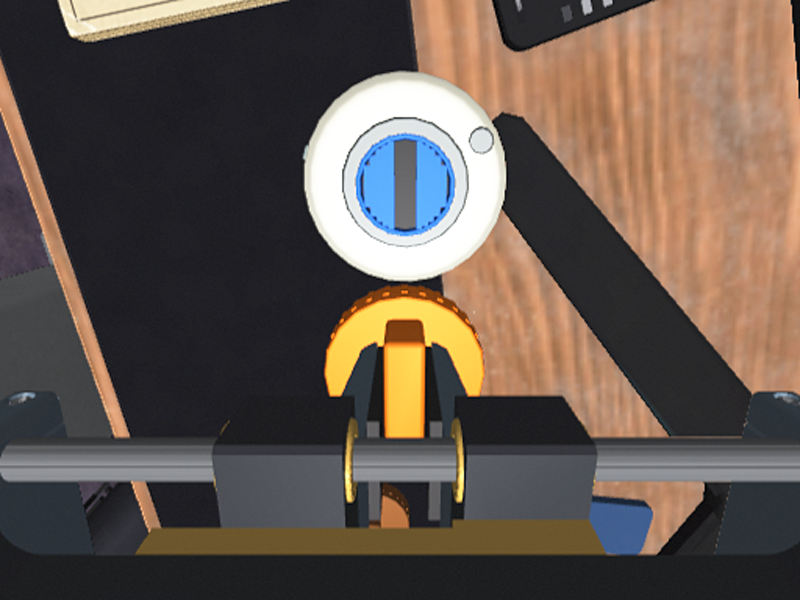

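The slot at (405,184) is vertical in the picture, parallel to and in line with the held fin at x≈404. I'll measure the offset precisely.

```bash
python3 - <<'E'
from h import *
from scipy.optimize import least_squares
np.set_printoptions(precision=2,suppress=True)
p=np.load('pf.npy',allow_pickle=True).item(); im=p['img'].astype(int); H,W=384,512
hsv=cv2.cvtColor(p['img'],cv2.COLOR_RGB2HSV)
s=sensors.state(); t=s['ee_pos']; y=np.radians(s['ee_rot'][2]); u=np.array([np.cos(y),np.sin(y)]);v=np.array([u[1],-u[0]])
def tool(px,z): w=topl(p,np.array(px),z)[:2]-t[:2]; return np.array([w@u,w@v])
roi=np.zeros((H,W),np.uint8); cv2.circle(roi,(260,118),36,255,-1)
blue=((hsv[...,0]>95)&(hsv[...,0]<125)&(hsv[...,1]>110)&(roi>0)).astype(np.uint8)
hull=cv2.convexHull(np.argwhere(blue)[:,::-1].astype(np.int32))
c,r=cv2.minEnclosingCircle(np.array([tool(q[0],104) for q in hull],np.float32)); print('collar',c,r)
m=np.zeros((H,W),np.uint8); cv2.fillConvexPoly(m,hull,1); m=cv2.erode(m,np.ones((3,3)))
dark=((im.max(2)<130)&(m>0)).astype(np.uint8)
k,l,st,_=cv2.connectedComponentsWithStats(dark); i=1+st[1:,4].argmax()
q=np.array([tool(x,104) for x in np.argwhere(l==i)[:,::-1]],np.float32)
print('slot',cv2.minAreaRect(q)); vx,vy,_,_=cv2.fitLine(q,cv2.DIST_L2,0,.01,.01).ravel(); print('angle in tool deg',np.degrees(np.arctan(vy/vx)))
zc=t[2]-33.1
og=((hsv[...,0]<28)&(hsv[...,1]>150)&(hsv[...,2]>60)).astype(np.uint8); og[:175]=0; og[260:]=0; og[:,:190]=0; og[:,330:]=0
k,l,st,_=cv2.connectedComponentsWithStats(og); i=1+st[1:,4].argmax()
e=np.array([tool((cc,np.where(l[:,cc]==i)[0][0]),zc) for cc in range(st[i][0],st[i][0]+st[i][2])])
f=least_squares(lambda a:np.hypot(e[:,0]-a[0],e[:,1]-a[1])-31.5,[0,0],loss='soft_l1'); print('cap',f.x,np.abs(f.fun).mean())
E
```

```text
collar (71.51397705078125, -0.04134945943951607) 24.690446853637695
slot ((71.50700378417969, -0.019965171813964844), (43.5390510559082, 9.528946876525879), 0.05637193098664284)
angle in tool deg 0.054134775
cap [ 3.51 -0.59] 0.4026466778744726
```

Emit:
step_arm(plan=[3.42,0.02,0,0,0,0,3.42,0,0,0,0,0,0,0,2.5,0,0,0,0,0,2.0,0,0,0,0,0,0,0,0,0])

```text
time_s: 7.78
ee_pos: [595.4, 204.1, 143.6]
ee_rot: [-179.6, 0.2, 82.6]
force: [-0.5, -0.9, -1.6]
gripper_width: 14.0
gripper_force: 35.0
```

Emit:
step_arm(plan=[0,0,0,0,0,0,0,0,0,0,0,0,0,0,0,0,0,0])

```text
time_s: 8.03
ee_pos: [599.1, 204.3, 149.6]
ee_rot: [179.8, -0.1, 82.5]
force: [0.2, -0.2, -0.4]
gripper_width: 14.2
gripper_force: 35.0
```

```bash
python3 - <<'E'
from h import *
s=sensors.state(); t=s['ee_pos'];print(t,s['ee_rot'],s['force'])
y=np.radians(82.44);u=np.array([np.cos(y),np.sin(y)]);v=np.array([u[1],-u[0]])
d=t[:2]-[589.02,136.41];print(d@u,d@v)
E
```

```text
[599.0743395  204.28540514 149.63175201] [ 1.79838893e+02 -7.13520738e-02  8.25153492e+01] [ 0.16231828 -0.20597903 -0.41497759]
68.6081998121397 1.0369592961305205
```

Emit:
step_arm(plan=[0,0,0,0,0,0,0,0,0,0,0,0,0,0,0,0,0,0])

```text
time_s: 8.28
ee_pos: [598.4, 204.2, 148.7]
ee_rot: [179.9, -0.0, 82.5]
force: [0.1, 0.3, -0.4]
gripper_width: 14.2
gripper_force: 35.0
```

Emit:
step_arm(plan=[0,0,0.6,0,0,0,0,0,0,0,0,0,0,0,0,0,0,0,0,0,0,0,0,0])

```text
time_s: 8.62
ee_pos: [597.9, 204.3, 141.7]
ee_rot: [-180.0, 0.0, 82.6]
force: [0.3, 0.0, -0.6]
gripper_width: 13.9
gripper_force: 35.0
```

Emit:
step_arm(plan=[0,0,0.3,0,0,0,0,0,0.3,0,0,0,0,0,0.2,0,0,0,0,0,0,0,0,0])

```text
time_s: 8.95
ee_pos: [597.7, 204.2, 133.2]
ee_rot: [-179.9, 0.0, 82.6]
force: [0.5, -0.3, -1.0]
gripper_width: 13.7
gripper_force: 35.0
```

Emit:
step_arm(plan=[0,0,0.2,0,0,0,0,0,0,0,0,0,0,0,0,0,0,0])

```text
time_s: 9.2
ee_pos: [598.0, 204.3, 131.8]
ee_rot: [-180.0, 0.0, 82.6]
force: [-0.3, 0.1, -2.0]
gripper_width: 13.9
gripper_force: 35.0
```

Emit:
step_arm(plan=[0,0,0.2,0,0,0,0,0,0.15,0,0,0,0,0,0,0,0,0])

```text
time_s: 9.45
ee_pos: [597.8, 204.2, 128.1]
ee_rot: [-180.0, 0.0, 82.6]
force: [-0.0, 0.4, -0.9]
gripper_width: 13.5
gripper_force: 35.0
```

Emit:
step_arm(plan=[0,0,0.15,0,0,0,0,0,0.1,0,0,0,0,0,0,0,0,0,0,0,0,0,0,0])

```text
time_s: 9.78
ee_pos: [598.0, 204.3, 125.8]
ee_rot: [-180.0, 0.0, 82.6]
force: [0.9, -0.6, -0.9]
gripper_width: 13.8
gripper_force: 35.0
```

Down in the slot without resistance. Now for the last couple of mm.

Emit:
step_arm(plan=[0,0,0.1,0,0,0,0,0,0.05,0,0,0,0,0,0,0,0,0])

```text
time_s: 10.03
ee_pos: [598.0, 204.3, 124.3]
ee_rot: [-180.0, 0.0, 82.6]
force: [-0.0, 0.2, -0.2]
gripper_width: 14.2
gripper_force: 35.0
```

Emit:
step_arm(plan=[0,0,0.05,0,0,0,0,0,0,0,0,0,0,0,0,0,0,0])

```text
time_s: 10.28
ee_pos: [598.1, 204.3, 124.0]
ee_rot: [180.0, -0.0, 82.6]
force: [-0.9, 0.5, -0.5]
gripper_width: 13.5
gripper_force: 35.0
```

Emit:
step_arm(plan=[0,0,0.05,0,0,0,0,0,0.05,0,0,0,0,0,0,0,0,0,0,0,0,0,0,0])

```text
time_s: 10.62
ee_pos: [598.1, 204.3, 124.0]
ee_rot: [180.0, -0.0, 82.6]
force: [-1.7, 0.1, 3.9]
gripper_width: 13.7
gripper_force: 35.0
```

Seated: z stopped at 124.0 with about 5 N. I'll ease off the press and turn clockwise about the cap's axis (3 mm ahead of the TCP), reading the torque as I go.

Emit:
step_arm(plan=[0,0,-0.05,0,0,0,0,-0.015,0,0,0,0.05,0,-0.015,0,0,0,0.05,0,-0.015,0,0,0,0.05,0,0,0,0,0,0])

```text
time_s: 11.03
ee_pos: [598.0, 204.5, 124.0]
ee_rot: [179.9, -0.0, 73.9]
force: [-1.0, -0.5, 4.3]
gripper_width: 14.2
gripper_force: 35.0
```

```bash
cat > t.py <<'E'
from h import *
np.set_printoptions(precision=3,suppress=True)
s=sensors.state(); print(s['time_s'],s['ee_pos'],'yaw',round(s['ee_rot'][2],2),s['force'],'T',s['torque'],s['gripper_width'],s['effort'][5])
E
python3 t.py
```

```text
11.0333 [598.016 204.519 123.998] yaw 73.92 [-0.962 -0.544  4.334] T [-0.028  0.04  -0.06 ] 14.24082183063015 0.2926898840814829
```

Emit:
step_arm(plan=[0,-0.012,0,0,0,0.04,0,-0.012,0,0,0,0.04,0,0,0,0,0,0])

```text
time_s: 11.28
ee_pos: [597.8, 204.6, 124.0]
ee_rot: [179.9, -0.0, 69.4]
force: [-0.8, -0.3, 5.0]
gripper_width: 13.7
gripper_force: 35.0
```

```bash
python3 t.py
```

```text
11.2833 [597.824 204.604 124.009] yaw 69.41 [-0.807 -0.332  5.03 ] T [-0.055 -0.025 -0.052] 13.693596744354311 0.24647732265293598
```

Emit:
step_arm(plan=[0,-0.012,0,0,0,0.04,0,-0.012,0,0,0,0.04])

```text
time_s: 11.45
ee_pos: [597.6, 204.7, 124.0]
ee_rot: [179.9, -0.1, 64.8]
force: [0.1, -1.0, 4.2]
gripper_width: 13.6
gripper_force: 35.0
```

```bash
python3 t.py
```

```text
11.45 [597.642 204.683 124.005] yaw 64.82 [ 0.054 -0.957  4.239] T [-0.043  0.048  0.074] 13.601275022989025 -0.3521361295133829
```

Emit:
step_arm(plan=[0,-0.006,0,0,0,0.02,0,-0.006,0,0,0,0.02,0,0,0,0,0,0])

```text
time_s: 11.7
ee_pos: [597.5, 204.7, 124.0]
ee_rot: [179.9, -0.1, 62.5]
force: [-0.4, -0.4, 4.9]
gripper_width: 13.6
gripper_force: 35.0
```

```bash
python3 t.py
```

```text
11.7 [597.541 204.744 123.974] yaw 62.53 [-0.437 -0.401  4.884] T [-0.004 -0.026 -0.019] 13.639235718182622 0.12443401850759983
```

Emit:
step_arm(plan=[0,-0.009,0,0,0,0.03,0,-0.009,0,0,0,0.03])

```text
time_s: 11.87
ee_pos: [597.4, 204.8, 124.0]
ee_rot: [179.9, -0.1, 59.1]
force: [0.2, -0.2, 4.7]
gripper_width: 13.6
gripper_force: 35.0
```

```bash
python3 t.py
```

```text
11.8667 [597.397 204.798 123.979] yaw 59.05 [ 0.173 -0.196  4.732] T [-0.014 -0.023  0.054] 13.561616056635197 -0.2501579839736223
```

Emit:
step_arm(plan=[0,-0.009,0,0,0,0.03,0,-0.009,0,0,0,0.03])

```text
time_s: 12.03
ee_pos: [597.3, 204.9, 124.0]
ee_rot: [179.9, -0.1, 55.6]
force: [0.5, -0.6, 6.1]
gripper_width: 14.0
gripper_force: 35.0
```

```bash
python3 t.py
```

```text
12.0333 [597.276 204.877 123.987] yaw 55.61 [ 0.454 -0.635  6.103] T [-0.119 -0.039  0.035] 13.953153057889008 -0.23426533676683903
```

Emit:
step_arm(plan=[0,-0.01,0,0,0,0.03,0,-0.01,0,0,0,0.03])

```text
time_s: 12.2
ee_pos: [597.1, 205.0, 124.0]
ee_rot: [179.9, -0.1, 52.2]
force: [-0.4, -0.5, 4.5]
gripper_width: 13.6
gripper_force: 35.0
```

```bash
python3 t.py
```

```text
12.2 [597.143 205.009 123.993] yaw 52.18 [-0.373 -0.466  4.51 ] T [-0.035  0.004  0.073] 13.646843525821012 -0.2347049955278635
```

Emit:
step_arm(plan=[0,-0.01,0,0,0,0.03,0,-0.01,0,0,0,0.03])

```text
time_s: 12.37
ee_pos: [597.0, 205.1, 124.0]
ee_rot: [179.9, -0.1, 48.7]
force: [-0.2, -0.6, 5.3]
gripper_width: 13.8
gripper_force: 35.0
```

```bash
python3 t.py
```

```text
12.3667 [597.009 205.084 123.976] yaw 48.74 [-0.207 -0.622  5.284] T [-0.124 -0.047  0.054] 13.756344588480527 -0.23498824797570705
```

Emit:
step_arm(plan=[0,-0.01,0,0,0,0.03,0,-0.01,0,0,0,0.03])

```text
time_s: 12.53
ee_pos: [596.9, 205.2, 124.0]
ee_rot: [179.9, -0.1, 45.3]
force: [0.5, 0.1, 5.7]
gripper_width: 13.7
gripper_force: 35.0
```

```bash
python3 t.py
```

```text
12.5333 [596.911 205.209 123.976] yaw 45.3 [0.542 0.141 5.66 ] T [-0.054 -0.048  0.105] 13.700793357737123 -0.23529421538114548
```

Emit:
step_arm(plan=[0,-0.01,0,0,0,0.03,0,-0.01,0,0,0,0.03])

```text
time_s: 12.7
ee_pos: [596.8, 205.4, 124.0]
ee_rot: [179.9, -0.1, 41.9]
force: [1.1, 0.2, 4.7]
gripper_width: 14.0
gripper_force: 35.0
```

```bash
python3 t.py
```

```text
12.7 [596.801 205.35  123.999] yaw 41.87 [1.127 0.172 4.708] T [-0.066 -0.076  0.065] 13.96349336277735 -0.23561102338135242
```

Emit:
step_arm(plan=[0,-0.01,0,0,0,0.03,0,-0.01,0,0,0,0.03])

```text
time_s: 12.87
ee_pos: [596.7, 205.5, 124.0]
ee_rot: [179.9, -0.1, 38.4]
force: [0.4, -0.4, 4.7]
gripper_width: 14.0
gripper_force: 35.0
```

```bash
python3 t.py
```

```text
12.8667 [596.706 205.455 124.009] yaw 38.43 [ 0.365 -0.406  4.741] T [-0.076 -0.045  0.14 ] 14.01381280797722 -0.23591657169163227
```

Emit:
step_arm(plan=[0,-0.01,0,0,0,0.03,0,-0.01,0,0,0,0.03])

```text
time_s: 13.03
ee_pos: [596.6, 205.6, 124.0]
ee_rot: [179.9, -0.1, 35.0]
force: [-0.1, -0.9, 3.9]
gripper_width: 13.9
gripper_force: 35.0
```

```bash
python3 t.py
```

```text
13.0333 [596.619 205.594 123.99 ] yaw 34.99 [-0.052 -0.936  3.924] T [-0.127 -0.117  0.058] 13.85602963006665 -0.23618565872311592
```

Emit:
step_arm(plan=[0,-0.01,0,0,0,0.03,0,-0.01,0,0,0,0.03])

```text
time_s: 13.2
ee_pos: [596.5, 205.7, 123.9]
ee_rot: [179.9, -0.1, 31.6]
force: [1.0, -0.5, 4.8]
gripper_width: 13.8
gripper_force: 35.0
```

```bash
python3 t.py
```

```text
13.2 [596.512 205.714 123.942] yaw 31.55 [ 0.958 -0.499  4.85 ] T [-0.07  -0.068  0.071] 13.812851410424559 -0.23643865250051022
```

Emit:
step_arm(plan=[0,-0.01,0,0,0,0.03,0,-0.01,0,0,0,0.03])

```text
time_s: 13.37
ee_pos: [596.4, 205.9, 124.0]
ee_rot: [179.9, -0.1, 28.1]
force: [0.9, -0.3, 5.2]
gripper_width: 13.9
gripper_force: 35.0
```

```bash
python3 t.py
```

```text
13.3667 [596.445 205.884 123.977] yaw 28.12 [ 0.936 -0.283  5.187] T [-0.179 -0.096  0.06 ] 13.89729448791191 -0.236698966473341
```

Emit:
step_arm(plan=[0,-0.01,0,0,0,0.03,0,-0.01,0,0,0,0.03])

```text
time_s: 13.53
ee_pos: [596.4, 206.0, 124.0]
ee_rot: [179.9, -0.1, 24.7]
force: [1.2, -0.1, 3.9]
gripper_width: 13.8
gripper_force: 35.0
```

```bash
python3 t.py
```

```text
13.5333 [596.389 206.011 123.986] yaw 24.68 [ 1.18  -0.083  3.922] T [-0.108 -0.188  0.06 ] 13.77581757781698 -0.23691896349191666
```

Emit:
step_arm(plan=[0,-0.01,0,0,0,0.03,0,-0.01,0,0,0,0.03])

```text
time_s: 13.7
ee_pos: [596.3, 206.2, 124.0]
ee_rot: [179.9, -0.1, 21.2]
force: [1.4, -0.4, 4.7]
gripper_width: 13.5
gripper_force: 35.0
```

```bash
python3 t.py
```

```text
13.7 [596.336 206.175 124.006] yaw 21.25 [ 1.397 -0.436  4.739] T [-0.187 -0.151  0.05 ] 13.513966256420492 -0.23714477196335793
```

Emit:
step_arm(plan=[0,-0.01,0,0,0,0.03,0,-0.01,0,0,0,0.03])

```text
time_s: 13.87
ee_pos: [596.3, 206.3, 124.0]
ee_rot: [179.9, -0.1, 17.8]
force: [0.5, -0.8, 5.4]
gripper_width: 13.8
gripper_force: 35.0
```

```bash
python3 t.py
```

```text
13.8667 [596.251 206.32  123.97 ] yaw 17.81 [ 0.518 -0.844  5.418] T [-0.194 -0.113  0.16 ] 13.82268809233495 -0.13555001467466354
```

Emit:
step_arm(plan=[0,-0.01,0,0,0,0.03])

```text
time_s: 13.95
ee_pos: [596.2, 206.4, 124.0]
ee_rot: [179.9, -0.1, 16.1]
force: [0.1, -0.2, 5.0]
gripper_width: 13.6
gripper_force: 35.0
```

```bash
python3 t.py
```

```text
13.95 [596.23  206.395 123.967] yaw 16.13 [ 0.07  -0.195  4.974] T [-0.148 -0.113  0.34 ] 13.560866729645523 0.08602309506386518
```

The stop is reached: the torque climbs to 0.34. Small steps now.

Emit:
step_arm(plan=[0,-0.003,0,0,0,0.015])

```text
time_s: 14.03
ee_pos: [596.2, 206.4, 124.0]
ee_rot: [179.9, -0.1, 15.3]
force: [0.5, -1.5, 5.0]
gripper_width: 13.8
gripper_force: 35.0
```

```bash
python3 t.py
```

```text
14.0333 [596.184 206.449 123.964] yaw 15.27 [ 0.506 -1.49   4.963] T [-0.252 -0.135  0.001] 13.8144397094836 0.04752264590933919
```

Emit:
step_arm(plan=[0,0,0,0,0,0])

```text
time_s: 14.12
ee_pos: [596.2, 206.5, 123.9]
ee_rot: [180.0, -0.1, 15.3]
force: [1.3, -1.3, 5.1]
gripper_width: 14.0
gripper_force: 35.0
```

```bash
python3 t.py
```

```text
14.1167 [596.174 206.481 123.942] yaw 15.26 [ 1.293 -1.254  5.088] T [-0.2   -0.156  0.147] 13.956014853179173 0.15248978510499
```

The torque fell from 0.34 to near zero, so that is one click. A second is harmless, so I'll nudge on in small steps to confirm the ratchet's pattern, stopping well before a third.

Emit:
step_arm(plan=[0,-0.003,0,0,0,0.02,0,0,0,0,0,0])

```text
time_s: 14.28
ee_pos: [596.1, 206.5, 124.0]
ee_rot: [180.0, -0.1, 14.1]
force: [0.8, -1.1, 5.8]
gripper_width: 13.5
gripper_force: 35.0
```

```bash
python3 t.py
```

```text
14.2833 [596.126 206.54  123.973] yaw 14.12 [ 0.795 -1.055  5.815] T [-0.201 -0.103  0.035] 13.519841895888646 0.13939874712377787
```

Emit:
step_arm(plan=[0,-0.003,0,0,0,0.02,0,0,0,0,0,0])

```text
time_s: 14.45
ee_pos: [596.1, 206.5, 124.0]
ee_rot: [180.0, -0.1, 13.0]
force: [1.0, -1.2, 5.4]
gripper_width: 13.9
gripper_force: 35.0
```

```bash
python3 t.py
```

```text
14.45 [596.111 206.537 123.967] yaw 13.0 [ 0.975 -1.23   5.4  ] T [-0.131 -0.141  0.16 ] 13.883679153562293 0.2669091057032347
```

The torque dropped and is climbing again (0.035 to 0.16), which confirms exactly one click. Unwind slightly, release and lift.

Emit:
step_arm(plan=[0,0.005,-0.05,0,0,-0.03,0,0,0,0,0,0,0,0,0,0,0,0])

```text
time_s: 14.7
ee_pos: [595.9, 206.5, 124.0]
ee_rot: [180.0, -0.1, 14.7]
force: [1.8, -1.2, 3.0]
gripper_width: 14.0
gripper_force: 35.0
```

Emit:
step_arm(plan=[0,0,0,0,0,0,0,0,0,0,0,0,0,0,0,0,0,0,0,0,0,0,0,0,0,0,0,0,0,0], hand=5)

```text
time_s: 15.12
ee_pos: [595.0, 206.6, 123.4]
ee_rot: [180.0, 0.1, 14.7]
force: [0.6, -0.2, -0.1]
gripper_width: 44.3
gripper_force: 0.0
```

Emit:
step_arm(plan=[0,0,0,0,0,0,0,0,0,0,0,0,0,0,-0.5,0,0,0,0,0,-2,0,0,0,0,0,-3,0,0,0])

```text
time_s: 15.53
ee_pos: [593.6, 206.0, 176.8]
ee_rot: [180.0, 0.4, 14.7]
force: [-0.8, 0.7, -0.5]
gripper_width: 50.4
gripper_force: 0.0
```

Emit:
step_arm(plan=[0,0,-3,0,0,0,-3,0,0,0,0,0,-3,0,0,0,0,0,0,0,0,0,0,0,0,0,0,0,0,0])

```text
time_s: 15.95
ee_pos: [536.3, 191.2, 209.8]
ee_rot: [180.0, -0.0, 14.7]
force: [0.9, 0.6, -0.2]
gripper_width: 49.8
gripper_force: 0.0
```

```bash
python3 t.py; python3 - <<'E'
from h import *
p=grab('wrist'); 
for d in viewer.pinpoint('cap',p)[:3]: print(d,topl(p,d['location'],91))
cv2.imwrite('pics/i.png',cv2.resize(p['img'][:,:,::-1],(800,600)))
E
```

```text
15.95 [536.301 191.176 209.785] yaw 14.67 [ 0.912  0.585 -0.183] T [ 0.043  0.01  -0.021] 49.818978499913904 0.0003241689319111174
{'location': [256.0, 122.1], 'score': 0.91} [600.16167538 210.50731891  91.        ]
{'location': [454.7, 223.5], 'score': 0.66} [556.73608885   2.00501354  91.        ]
{'location': [469.9, 303.0], 'score': 0.53} [478.61165309 -52.08214111  91.        ]
```

View pics/i.png

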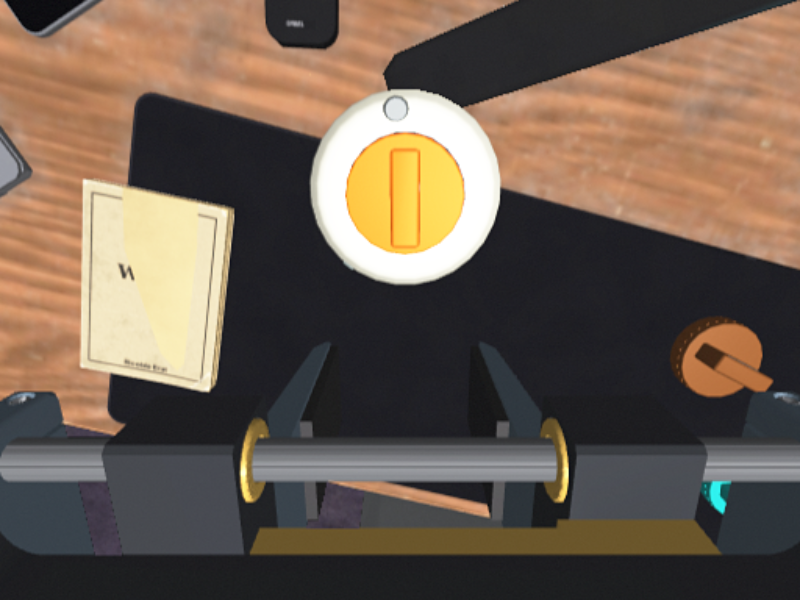

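The cap sits centred and level on the humidifier at (405,193), the gripper is clear, and the notebook and other things are undisturbed.

```bash
python3 -c "
from workcell import env; print(env.job_done())"
```

```text
the job is handed in; nothing more can be done
None
```

The orange cap is back on the humidifier neck with its tongue fully down in the slot, screwed clockwise to one ratchet click (read from the torque) and released; the job is handed in, no verdict came back, and the other things were not touched.

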